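Snap the retaining clip onto the shaft of the tape stand

ROBOT

A 7-joint arm with a two-finger parallel gripper is mounted at the origin on a cart in front of the work surface, level with it; the furniture and walls round the work are solid. World frame = base frame: x ahead of the robot, y to its left, z up, the work surface at z = 0. Lengths are in m, angles in rad, forces in N, time in s.
With the tool pointing down it reaches from about 0.425 to 0.925 m from the base axis. Payload 6.8 kg.
Tool frame: the origin (TCP) lies midway between the tips of the shut fingers; the grasp point (between the pads) lies 19 mm behind it; z points along the fingers, y is the line along which they close (so a half turn about z gives the same grasp; the last joint's range is limited). The gripper opens to 85 mm and grips with 20 to 120 N. Pads are 22 mm wide; open, the fingers measure 114 mm over their backs; the gripper's body (76 mm by 85 mm) begins 54 mm behind the grasp point. The pads swing forward as they close: fully open they stand 13 mm farther back than shut.
Start: joints at [1.23, 0.477, 0.022, 1.555, -0.011, 1.109, -0.083], TCP at [0.156, -0.657, 0.231] pointing down, gripper open.
Joint ranges: [-2.96, 2.96], [-0.34, 2.1], [-1.41, 1.46], [0.24, 2.44], [-1.37, 4.51], [0.17, 1.92], [-2.96, 2.96]. Speed limits (rad/s): [2.39, 2.39, 3.14, 3.14, 3.14, 3.14, 3.14].

INTERFACE

Orientations are given as a unit quaternion [w, x, y, z].
In Python, from station import * gives the robot as it stands.
- The arm moves only by the shell command python3 -m creep 'ROWS' [FORCE]. ROWS is JSON, a list of rows, each a list of 7 numbers: the gripper command: -1 is shut, 1 is fully open, values between are in proportion, then the shift along the world's x, y, z in mm, then the turn, a rotation vector about the world's x, y, z in rad. A call has 1 to 5 rows; each row shifts and turns the commanded pose from where the row before left it; what a row does not reach is not made up. A row lasts 1/8 s, in which the tool goes at most 62.5 mm and 10.7 degrees, less where a joint would pass 70% of its speed; a pose out of reach is approached as far as the arm can. A call is refused whole if a number of a shift passes 62.5 or a number of a turn 0.188, either way. A call with a gripper value outside its range is refused whole. The fingers move at their own pace and stop on an object; FORCE is the grip in N (left out, the last holds). Time passes only in rows, so rows that do not move let the fingers close. It gives the time, the measured TCP pose, the force, the opening and the grip force at its end, in the units of the state.
- get_obs(): the state, without advancing time (a new reading comes with each control period).
- read_camera(name): name is "scene" or "side" or "wrist"; returns (picture, depth): 480x640x3 uint8, red, green, blue; 480x640 float32, m along the optical axis (not along the pixel's ray), 0 where there is no reading.
- camera_params(name): a dict with "intrinsics" (3x3 intrinsics, pixels), "cam_to_world" (4x4, takes a point from camera to world coordinates); the wrist camera has in their place "mount" (4x4, takes a point from camera to tool coordinates, whose origin is the TCP and whose axes are the flange's). Camera axes: x right, y up, looking along -z (the intrinsics and any distortion apply to the point x, -y, -z); pixel columns grow to the right and rows downward; lengths in m; the calibration is good to about 2 mm. A picture is of the moment at which its call begins: read the wrist's pose just before it. camera_params takes no time and is no camera call.
- hand_in(): hands the job in; it is judged then, once.
The state is a dict: "t": time; "q": joint angles; "joint_vel": joint speeds; "joint_torque": joint torques, N m; "eef_pos": TCP position; "tool_rot": TCP orientation; "contact_force": force on the tool from outside, world axes, zero at the start; "torque": the same for the moment, N m; "gripper_width": opening from 0.0 (shut) to 1.0 (fully open); "grasp_force": force on a finger pad.
Only numpy, scipy, OpenCV 4.12 (cv2) and the standard library are available. Lean on these libraries where they do the work, as an engineer would, in place of code of your own. Each camera call takes 0.05 s, during which the arm holds its last target. There are 200 camera calls.

TASK

Take the narrower of the two retaining clips out of its dock and press it sideways, mouth first, into the groove near the free end of the tape stand's shaft until it snaps fully home round the groove, then let go. The tray above the shaft leaves room only from the front at a slant, and how far the shaft sticks out has to be felt or seen. Leave the wider clip in its dock and do not disturb the things lying about.

Things in the scene. Friction and masses are not known exactly. Their poses are not given: they have to be found in the camera images.
- clip: The clip to use: narrower of two black plastic C-shaped clips; ring 26 mm wide, 8 mm thick (y), bore 16 mm. Origin: middle of the bore. z points from the mouth to the grip tab, y along the bore axis. It stands in its dock, tab up, mouth down. Back of the bore 8 mm, back of the ring 13 mm above the origin, then a neck 14 x 8 mm; lips end 9.4 mm below the origin. Mass about 47 g.
- clip_lips (a point): Point midway between the clip's lips, 6.4 mm below the clip's origin, axes as the clip's. The lips stand 11 mm apart on two sprung arms (about 6 N per mm each); they open past the 16 mm groove but never as far as the 24 mm shaft beside it. Pushed along the clip's -z over the groove they click over it at roughly 6 N and hold the clip there; pushed farther, it comes up hard.
- clip_tab (a point): Middle of the clip's grip tab, 36 mm above the clip's origin, axes as the clip's. The tab is a block 22 mm (x) by 12 mm (y) by 28 mm (z), to be gripped across y; a push along the tool then goes along the clip's -z.
- wide_clip: The spare clip, not to be used: same black plastic and shape but wider (ring 38 mm wide, 8 mm thick; same grip tab, from 29 to 57 mm above the origin). Origin: middle of its bore; axes as for the other clip. It stands in the other slot of the same dock, 12 mm taller. Which clip is in which slot varies.
- dock: Grey plastic dock, fixed to the worktop: base plate 64 (x) x 150 (y) x 10 mm with two slots, 11 mm wide in y, at y = +42 and -42 mm, between walls whose tops are 24 mm above the worktop. Origin: centre of its underside; z up. The clips stand in the slots with their y axis along the dock's y.
- stand: Grey metal stand with a roll of brown packing tape (100 mm diameter, 46 mm wide, its middle at stand y = 0), fixed. Origin: on the worktop below the roll's middle; x to the back, y along the shaft, z up. The shaft lies along y, 130 mm up, free end to -y. Cheeks rounded at 22 mm about the shaft reach y = -36 mm; a bush of 40, then 34 mm diameter surrounds the shaft to y = -72 mm.
- tray_edge (a point): On the front lower edge of the stand's fixed tray, straight above point groove_nominal: stand x = -2 mm, z = 280 mm. The tray reaches from here 130 mm to the back and in y from -170 to +45 mm of the stand. A gripper pointing straight down over the groove would strike it: come from the front (-x), tilted about 35 degrees, fingers pointing down and to +x of the stand. Axes as the stand's.
- groove_nominal (a point): Point of the stand on the shaft's axis: stand (0, -102, 130) mm, axes as the stand's. The fixed steel shaft was pushed in by hand: the middle of its groove lies up to 20 mm either way of here along y, unmeasured. Shaft 24 mm, groove 16 mm in diameter and 11 mm wide. The shaft's flat free end is always 16 mm to -y of the groove's middle: touch it, say with the side of the held clip.
- stamp: Rubber stamp with a red knob, 30 x 50 x 74 mm, standing in front of the tape stand; bystander. Origin: centre of its underside.
- jar: Clear jar with a screw lid, 68 mm diameter, 95 mm high; bystander. Origin: centre of its underside.
- pot: Small teal pot with a white lid, 44 mm diameter, 62 mm high; bystander. Origin: centre of its underside.
Mind the look-alikes: they are no part of the job. What is shaped like the clip but orange or yellow is not meant.

How it is judged:
On the way, in this order (a step that is already met when the one before it is completed fails the run):
1. the narrower clip is lifted out of the dock (height (world z) of clip above 0.06 m), for 0.1 s.
2. the clip is snapped home round the groove (x of clip in the frame of groove_nominal between -0.0025 and 0.0025 m and z of clip in the frame of groove_nominal between -0.0025 and 0.0025 m and y of clip in the frame of groove_nominal between -0.024 and 0.024 m and angle between the y axis of clip and the y axis of groove_nominal, either way round below 0.2 rad), for 0.2 s.
At the end, for the whole second after the job is handed in: The narrower clip sits snapped in the shaft's groove, the middle of its bore within 2.5 mm of the shaft's axis in each direction across it and within 24 mm of the nominal point along it, square to the shaft within 0.2 rad, released and at rest (any turn about the shaft is fine) (all of step 2 and linear speed of clip below 0.02 m/s); the robot touches nothing.
It fails at once if the wider clip is moved by more than 20 mm (distance of wide_clip from where it was at the start of the episode above 0.02 m).
It fails at once if the stamp is moved by more than 30 mm (distance of stamp from where it was at the start of the episode above 0.03 m).
It fails at once if the jar is moved by more than 30 mm (distance of jar from where it was at the start of the episode above 0.03 m).
It fails at once if the pot is moved by more than 30 mm (distance of pot from where it was at the start of the episode above 0.03 m).
It also fails if it takes over 61 s, if anything falls off the work surface, if the arm or the gripper's body presses on something with over 40 N, if the wrist force passes 120 N, or if a joint passes its speed limit or range.

## Working session

There is one attempt and no reset: what is moved stays moved. The work goes in short steps, Python scripts to look and compute and a shell command to move; the robot and the scene stay as the last step left them, time stands still between calls to the robot, and variables do not carry over. Pictures are saved under pics/ and viewed, at most 10 in all, crops included, and the job is handed in when it is done.

```bash
mkdir -p pics; cat > h.py <<'E'
from station import *
import numpy as np, cv2
from scipy.spatial.transform import Rotation as R
def cam(n):
    p=camera_params(n); K=np.array(p["intrinsics"])
    if n=="wrist":
        o=get_obs(); q=o["tool_rot"]; T=np.eye(4); T[:3,:3]=R.from_quat([q[1],q[2],q[3],q[0]]).as_matrix(); T[:3,3]=o["eef_pos"]
        T=T@np.array(p["mount"])
    else: T=np.array(p["cam_to_world"])
    return K,T,p
def grab(n):
    K,T,p=cam(n); im,d=read_camera(n); return im,d,K,T
def pts(d,K,T):
    v,u=np.mgrid[:480,:640]
    X=np.stack([(u-K[0,2])/K[0,0]*d,-(v-K[1,2])/K[1,1]*d,-d],-1)
    return X@T[:3,:3].T+T[:3,3]
def proj(P,K,T):
    c=(np.asarray(P)-T[:3,3])@T[:3,:3]
    return np.stack([K[0,2]+K[0,0]*c[...,0]/-c[...,2],K[1,2]-K[1,1]*c[...,1]/-c[...,2]],-1)
def save(n,im): cv2.imwrite("pics/"+n,im[...,::-1])
E
python3 - <<'E'
from h import *
for n in("scene","side"):
    im,d,K,T=grab(n); save(n+"1.png",im); np.savez(n+"1.npz",im=im,d=d,K=K,T=T)
    print(n,K.tolist(),T.round(3).tolist(),[k for k in cam(n)[2]])
o=get_obs(); print(o)
print(cam("wrist")[2])
E
```

```text
scene [[536.0565265970118, 0.0, 315.99284033222403], [0.0, 536.0565265970118, 249.24632447737912], [0.0, 0.0, 1.0]] [[0.579, 0.395, -0.713, -0.128], [-0.815, 0.264, -0.516, -0.577], [-0.015, 0.88, 0.475, 0.638], [0.0, 0.0, 0.0, 1.0]] ['intrinsics', 'cam_to_world']
side [[583.9068281689006, 0.0, 328.31489382816306], [0.0, 583.9068281689006, 230.44927027041985], [0.0, 0.0, 1.0]] [[1.0, -0.008, 0.005, 0.571], [0.009, 0.492, -0.871, -1.29], [0.004, 0.871, 0.492, 0.843], [0.0, 0.0, 0.0, 1.0]] ['intrinsics', 'cam_to_world']
{'t': 0.1, 'q': array([ 1.22988453,  0.47773282,  0.02233038,  1.55634924, -0.01152141,
        1.10931295, -0.08310183]), 'joint_vel': array([ 0.00089442, -0.00141339, -0.00086944, -0.00240908, -0.00080995,
       -0.00149902, -0.00073893]), 'joint_torque': array([ 5.41681584e-03, -5.97759533e+01,  1.61412813e+00, -2.81952453e+01,
        1.27627634e-02,  5.04481955e-03,  3.58564080e-05]), 'eef_pos': array([ 0.15561008, -0.6562641 ,  0.23041379]), 'tool_rot': array([-8.24625858e-04,  9.93230995e-01,  1.16152874e-01, -1.45605440e-04]), 'contact_force': array([ 0.2663762 , -0.05848879,  0.20756278]), 'torque': array([ 0.05496063, -0.01754649, -0.02266259]), 'grasp_force': 0.0, 'gripper_width': 0.9957092676589342}
{'intrinsics': array([[332.86058694,   0.        , 317.17288298],
       [  0.        , 332.86058694, 244.16432124],
       [  0.        ,   0.        ,   1.        ]]), 'mount': array([[ 9.53597013e-04,  9.45603663e-01,  3.25319540e-01,
         8.46609598e-02],
       [ 9.99999478e-01, -7.82464777e-04, -6.56877102e-04,
         1.34571901e-03],
       [-3.66594313e-04,  3.25319996e-01, -9.45603916e-01,
        -1.42970080e-01],
       [ 0.00000000e+00,  0.00000000e+00,  0.00000000e+00,
         1.00000000e+00]])}
```

View pics/scene1.png

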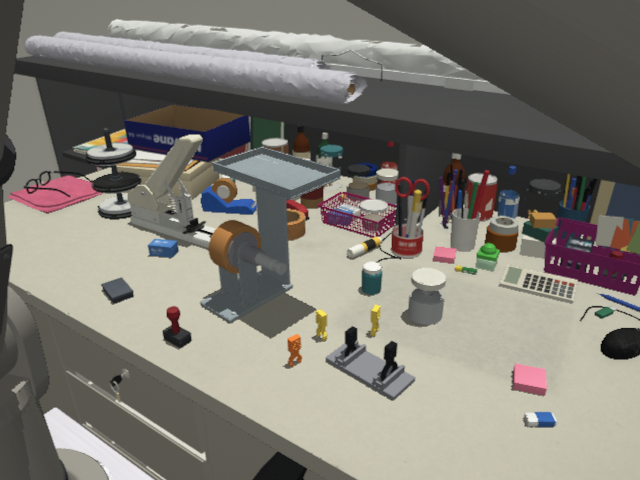

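View pics/side1.png

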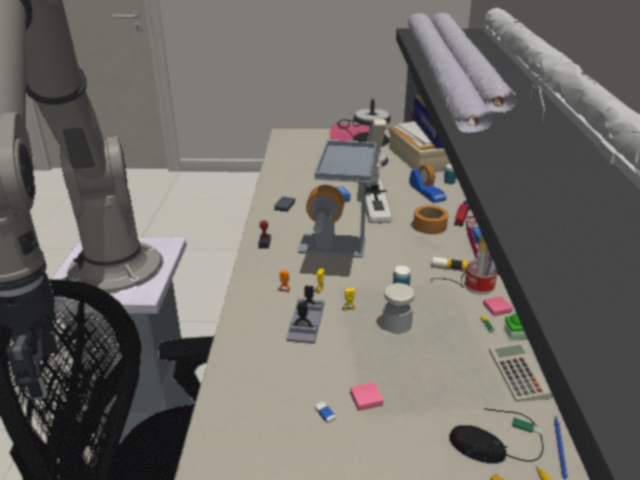

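The scene view shows two black clips in the grey dock, at about (350,340) and (390,355). The orange figure at (294,348) and the yellow ones at (321,323) and (375,320) are look-alikes. The shaft end is near (280,265) and the tray is above it. In the side view the clips are at (309,292) and (303,312). Next I'll enlarge the dock and measure.

```bash
python3 - <<'E'
from h import *
a=np.load("scene1.npz"); b=np.load("side1.npz")
c1=cv2.resize(a["im"][315:400,315:425],None,fx=5,fy=5,interpolation=cv2.INTER_CUBIC)[:425,:550]
c2=cv2.resize(b["im"][270:350,280:330],None,fx=5,fy=5,interpolation=cv2.INTER_CUBIC)
H=max(c1.shape[0],c2.shape[0]); pad=lambda c:cv2.copyMakeBorder(c,0,H-c.shape[0],0,0,cv2.BORDER_CONSTANT)
save("crop1.png",np.hstack([pad(c1),pad(c2)]))
for n,f,(v0,v1,u0,u1) in(("scene",a,(315,400,315,425)),("side",b,(270,350,280,330))):
    im=f["im"].astype(int);P=pts(f["d"],f["K"],f["T"])
    m=np.zeros((480,640),np.uint8);m[v0:v1,u0:u1]=(im[v0:v1,u0:u1].max(-1)<50)
    k,L,s,c=cv2.connectedComponentsWithStats(m)
    for i in range(1,k):
        if s[i,4]>25:
            X=P[L==i]; X=X[X[:,2]>-.05]; print(n,s[i],c[i].round(1),"med",np.median(X,0).round(3),"lo",np.percentile(X,3,0).round(3),"hi",np.percentile(X,97,0).round(3))
    # dock: wall tops, grey
    reg=np.zeros((480,640),bool);reg[v0:v1,u0:u1]=1
    mm=reg&(P[...,2]>.005)&(P[...,2]<.03)&(im.max(-1)>60)
    X=P[mm][:,:2].astype(np.float32); print("dock",len(X),cv2.minAreaRect(X))
    # stand cloud at shaft height & tray
    for nm,z0,z1 in(("tray",.275,.31),("shaft",.115,.145)):
        mm=(P[...,2]>z0)&(P[...,2]<z1)&(P[...,0]>.2)&(P[...,0]<1)&(P[...,1]>-.6)&(P[...,1]<.3)&(f["d"]>0)
        X=P[mm]; print(nm,len(X),np.percentile(X,[1,50,99],0).round(3).tolist(),cv2.minAreaRect(X[:,:2].astype(np.float32)) if len(X) else 0)
E
```

```text
scene [345 327  12  30 241] [350.5 340.1] med [ 0.513 -0.184  0.053] lo [ 0.505 -0.188  0.018] hi [ 0.528 -0.177  0.071]
scene [381 342  16  39 326] [389.1 359.1] med [ 0.5   -0.266  0.059] lo [ 0.488 -0.271  0.018] hi [ 0.522 -0.26   0.082]
dock 2362 ((0.560383677482605, -0.23152890801429749), (0.2071397751569748, 0.21842411160469055), 51.2126350402832)
tray 5523 [[0.529, -0.512, 0.282], [0.643, 0.013, 0.292], [0.853, 0.252, 0.31]] ((0.6907599568367004, -0.11406278610229492), (0.8271470665931702, 0.32936573028564453), 89.98947143554688)
shaft 1746 [[0.5, -0.11, 0.116], [0.535, 0.073, 0.134], [0.957, 0.145, 0.145]] ((0.7450087070465088, 0.03130049258470535), (0.1979818195104599, 0.5216398239135742), 77.02635955810547)
side [295 287  18  39 242] [304.6 305.4] med [ 0.513 -0.265  0.058] lo [ 0.496 -0.272  0.027] hi [ 0.525 -0.182  0.079]
dock 1023 ((0.5076238512992859, -0.19851362705230713), (0.10720048099756241, 0.21198691427707672), 5.5930562019348145)
tray 2685 [[0.536, -0.577, 0.281], [0.622, 0.025, 0.286], [0.852, 0.171, 0.31]] ((0.692084550857544, -0.15067744255065918), (0.32150715589523315, 0.8981301188468933), 0.008194001391530037)
shaft 688 [[0.502, -0.113, 0.116], [0.554, 0.063, 0.135], [0.935, 0.129, 0.145]] ((0.7249106168746948, 0.02598566561937332), (0.18655967712402344, 0.47048571705818176), 77.26178741455078)
```

View pics/crop1.png

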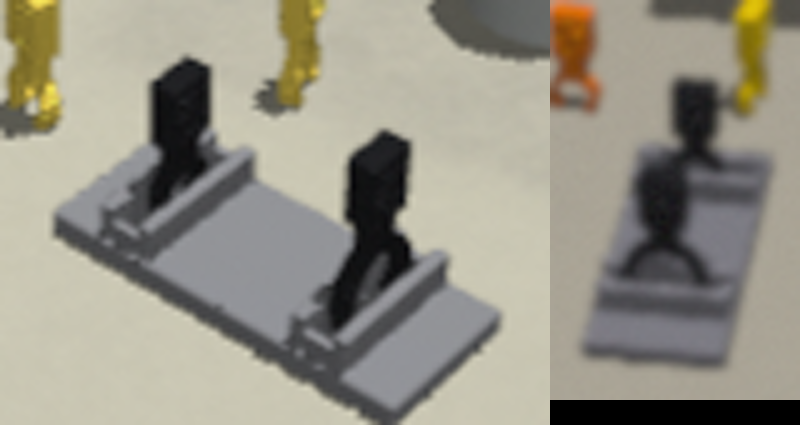

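In the crop, the rear clip at scene (350,340), world y≈-0.184, has the narrower ring and the lower tab top at 71 mm. The front one at scene (390,355) has a wide ring and a tab top at 83 mm, so it is the spare. The target is the clip at (350,340). Next I'll fit the poses of the stand and dock.

```bash
python3 - <<'E'
from h import *
for n in("scene","side"):
    f=np.load(n+"1.npz"); im=f["im"].astype(int);P=pts(f["d"],f["K"],f["T"])
    box=lambda x0,x1,y0,y1,z0,z1:(P[...,0]>x0)&(P[...,0]<x1)&(P[...,1]>y0)&(P[...,1]<y1)&(P[...,2]>z0)&(P[...,2]<z1)&(f["d"]>0)
    print(n)
    m=box(.46,.72,-.15,.25,.281,.31).astype(np.uint8); k,L,s,c=cv2.connectedComponentsWithStats(m); i=1+s[1:,4].argmax()
    X=P[L==i]; r=cv2.minAreaRect(X[:,:2].astype(np.float32)); print(" tray",len(X),r,cv2.boxPoints(r).round(3).tolist(),np.median(X[:,2]),"uv",s[i])
    for zr in((.016,.03),(.004,.014)):
        m=box(.44,.60,-.31,-.12,*zr)&(im.max(-1)>60)&(np.ptp(im,axis=-1)<40)
        m=cv2.morphologyEx(m.astype(np.uint8),cv2.MORPH_OPEN,np.ones((2,2),np.uint8))
        X=P[m>0][:,:2].astype(np.float32); r=cv2.minAreaRect(X); print(" dock",zr,len(X),r)
    # shaft slices in y
    for y in np.arange(-.13,.06,.01):
        X=P[box(.44,.64,y,y+.01,.10,.17)]
        if len(X)>3: print("  y%.2f n%d x %.3f..%.3f z %.3f..%.3f"%(y,len(X),X[:,0].min(),X[:,0].max(),X[:,2].min(),X[:,2].max()))
f=np.load("scene1.npz");g=np.load("side1.npz")
save("crop2.png",np.hstack([cv2.resize(f["im"][225:305,225:305],(400,400),interpolation=cv2.INTER_CUBIC),cv2.resize(g["im"][190:260,295:365],(400,400),interpolation=cv2.INTER_CUBIC)]))
E
```

```text
scene
 tray 3823 ((0.6048080921173096, 0.04760797321796417), (0.22000718116760254, 0.13450773060321808), 82.39368438720703) [[0.5239999890327454, -0.05299999937415123], [0.6570000052452087, -0.07000000029802322], [0.6859999895095825, 0.14800000190734863], [0.5529999732971191, 0.16599999368190765]] 0.2861508251764106 uv [ 212  147  128   53 3823]
 dock (0.016, 0.03) 464 ((0.21442382037639618, -0.3578382432460785), (0.8050081729888916, 0.11975925415754318), 24.13656234741211)
 dock (0.004, 0.014) 1539 ((0.24052953720092773, -0.41419196128845215), (0.7918922305107117, 0.1532234102487564), 34.771697998046875)
  y-0.03 n4 x 0.527..0.541 z 0.134..0.141
  y-0.02 n106 x 0.521..0.546 z 0.119..0.143
  y-0.01 n25 x 0.523..0.541 z 0.125..0.141
  y-0.00 n67 x 0.525..0.545 z 0.122..0.143
  y0.01 n51 x 0.524..0.544 z 0.125..0.143
  y0.02 n50 x 0.527..0.546 z 0.125..0.143
  y0.03 n43 x 0.528..0.547 z 0.124..0.143
  y0.04 n99 x 0.525..0.557 z 0.114..0.149
  y0.05 n67 x 0.525..0.552 z 0.117..0.147
side
 tray 2153 ((0.6074771881103516, 0.04776588827371597), (0.22847484052181244, 0.1303589940071106), 82
[... 180 characters left out ...]
76158142]] 0.284787472944966 uv [ 315  140   62   43 2153]
 dock (0.016, 0.03) 291 ((0.5245418548583984, -0.7253949642181396), (0.07341095060110092, 1.1299291849136353), 0.953723132610321)
 dock (0.004, 0.014) 531 ((0.5227985382080078, -0.720247209072113), (0.08155829459428787, 1.1399458646774292), 0.7108673453330994)
  y-0.03 n14 x 0.527..0.547 z 0.122..0.139
  y-0.02 n56 x 0.524..0.547 z 0.117..0.141
  y-0.01 n9 x 0.527..0.549 z 0.132..0.143
  y-0.00 n32 x 0.529..0.552 z 0.125..0.142
  y0.01 n12 x 0.534..0.551 z 0.129..0.143
  y0.02 n20 x 0.531..0.551 z 0.134..0.142
  y0.03 n16 x 0.533..0.554 z 0.128..0.143
  y0.04 n50 x 0.530..0.559 z 0.119..0.146
  y0.05 n31 x 0.528..0.561 z 0.125..0.147
```

View pics/crop2.png

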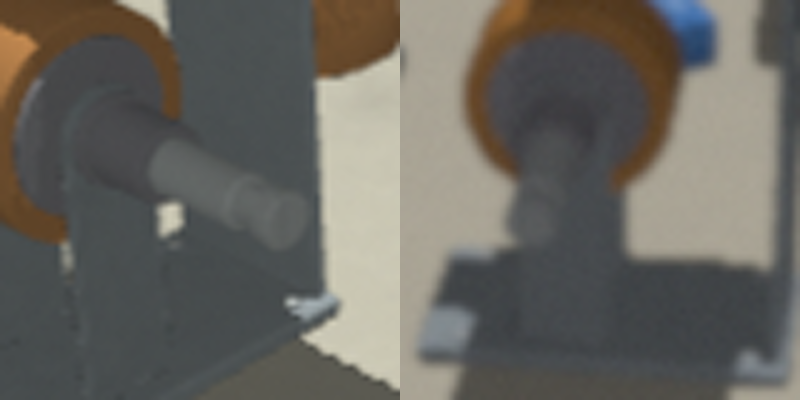

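The stand is yawed about -7.5°, with its origin near (0.552, 0.118) and the nominal groove point near (0.538, 0.017). The shaft end shows at scene (282,270) and the groove at about (273,266). Next I'll move over the dock for a wrist view.

```bash
python3 -m creep '[[1,36,45,4,0,0,0],[1,36,45,4,0,0,-0.1],[1,36,45,4,0,0,-0.1],[1,36,45,4,0,0,-0.1],[1,36,45,4,0,0,-0.08]]' 30; python3 -m creep '[[1,36,45,0,0,0,0],[1,36,45,0,0,0,0],[1,36,45,0,0,0,0],[1,36,45,0,0,0,0],[1,30,40,0,0,0,0]]'
python3 - <<'E'
from h import *
im,d,K,T=grab("wrist"); np.savez("w1.npz",im=im,d=d,K=K,T=T); save("w1.png",im); o=get_obs();print(o)
E
```

```text
t: 0.72
eef_pos: [0.3366, -0.43, 0.2512]
tool_rot: [-0.0, 0.997, -0.075, -0.0]
contact_force: [1.2, -0.7, -0.9]
gripper_width: 1.0
grasp_force: 0.0
t: 1.35
eef_pos: [0.5107, -0.2097, 0.2511]
tool_rot: [-0.0, 0.997, -0.073, -0.0]
contact_force: [0.0, 0.2, 0.5]
gripper_width: 0.998
grasp_force: 0.0
{'t': 1.4, 'q': array([ 0.42224497,  0.26701386, -0.18982985,  1.81711111,  0.05178385,
        1.06102031, -1.49473546]), 'joint_vel': array([ 0.03448088, -0.01656197, -0.00215881,  0.02303666, -0.02620921,
       -0.00225   ,  0.14201638]), 'joint_torque': array([ 13.99165571, -47.19945788,  12.19818681, -24.41187501,
         2.13757463,   0.88229293,   0.11640312]), 'eef_pos': array([ 0.51492953, -0.20242992,  0.25122362]), 'tool_rot': array([-0.00213789,  0.99762719, -0.06880439,  0.00117634]), 'contact_force': array([2.42685568, 5.30963481, 1.20340735]), 'torque': array([ 0.30255358, -0.24133684,  0.04900245]), 'grasp_force': 0.0, 'gripper_width': 0.9996937236717955}
```

View pics/w1.png

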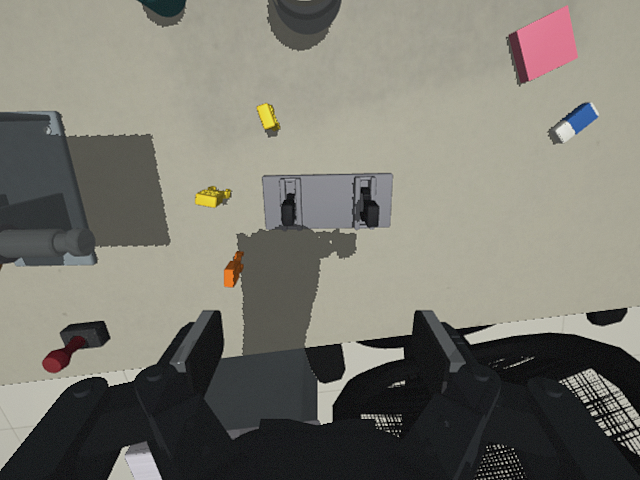

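The wrist view shows the dock at (264–392, 174–228), with the narrow clip's tab at (288,207) and the wide clip's at (370,210). The shaft end is at (88,243). I'll retake it with the arm settled and measure by depth.

```bash
python3 - <<'E'
from h import *
im,d,K,T=grab("wrist"); np.savez("w2.npz",im=im,d=d,K=K,T=T)
P=pts(d,K,T); o=get_obs(); print(o["eef_pos"].round(4),o["tool_rot"].round(4),np.abs(o["joint_vel"]).max())
imi=im.astype(int)
reg=np.zeros((480,640),bool);reg[150:250,245:410]=1
tops=reg&(P[...,2]>.060)&(P[...,2]<.095)&(imi.max(-1)<70)
k,L,s,c=cv2.connectedComponentsWithStats(tops.astype(np.uint8))
for i in range(1,k):
    if s[i,4]>10:
        X=P[L==i]; zt=np.percentile(X[:,2],90); Y=X[X[:,2]>zt-.004]*1000; r=cv2.minAreaRect(Y[:,:2].astype(np.float32)); print("tab",c[i].round(1),len(Y),zt.round(4),Y.mean(0).round(1),r)
g=reg&(np.ptp(imi,axis=-1)<30)&(imi.max(-1)>80)&(P[...,2]>.005)&(P[...,2]<.03)
g=cv2.morphologyEx(g.astype(np.uint8),cv2.MORPH_CLOSE,np.ones((9,9),np.uint8));k,L,s,c=cv2.connectedComponentsWithStats(g);i=1+s[1:,4].argmax()
m=(L==i)&(P[...,2]<.014)&(P[...,2]>.004); X=P[m][:,:2]*1000; r=cv2.minAreaRect(X.astype(np.float32)); print("dock",len(X),r,cv2.boxPoints(r).round(1).tolist(), np.median(P[m][:,2]))
w=(L==i)&(P[...,2]>.018); X=P[w]*1000
print("walls",len(X),[cv2.minAreaRect(X[(X[:,1]>-230)==b][:,:2].astype(np.float32)) for b in(True,False)],np.median(X[:,2]))
E
```

```text
[ 0.5131 -0.2052  0.2511] [-1.500e-03  9.976e-01 -6.870e-02  6.000e-04] 0.08053253356909475
tab [379.3 217.8] 253 0.0815 [ 509.3 -264.4   80.6] ((509.0428161621094, -264.5262451171875), (11.27329158782959, 21.07733917236328), 81.97820281982422)
tab [296.2 217.2] 246 0.0705 [ 519.3 -181.9   69.5] ((519.0352172851562, -181.78143310546875), (12.127823829650879, 20.893434524536133), 81.80948638916016)
dock 4673 ((513.7003784179688, -223.4033660888672), (150.2152862548828, 63.865455627441406), 82.8269271850586) [[472.6000061035156, -293.8999938964844], [536.0, -301.8999938964844], [554.7999877929688, -152.89999389648438], [491.3999938964844, -144.89999389648438]] 0.010375883815079812
walls 877 [((546.6770629882812, -188.53555297851562), (28.70219612121582, 113.88752746582031), 76.53409576416016), ((508.3035888671875, -265.0046691894531), (23.66024398803711, 59.78978729248047), 82.5459976196289)] 24.097664448111455
```

```bash
python3 -m creep '[[-0.05,9,30,-40,0,0,0],[-0.05,0,0,-60,0,0,0],[-0.05,0,0,-20,0,0,0],[-0.05,0,0,0,0,0,0],[-0.05,0,0,0,0,0,0]]' 30
```

```text
t: 2.08
eef_pos: [0.5193, -0.1824, 0.1324]
tool_rot: [0.0, 0.997, -0.074, 0.001]
contact_force: [0.3, -0.1, 0.1]
gripper_width: 0.475
grasp_force: 0.0
```

```bash
python3 -m creep '[[-0.05,0,0.5,-40,0,0,0],[-0.05,0,0,-35,0,0,0],[-0.05,0,0,-20,0,0,0],[-0.05,0,0,0,0,0,0.01],[-1,0,0,0,0,0,0]]' 60;python3 -m creep '[[-1,0,0,0,0,0,0],[-1,0,0,0,0,0,0],[-1,0,0,0,0,0,0]]' 60
python3 - <<'E'
from h import *
im,d,K,T=grab("wrist"); np.savez("w3.npz",im=im,d=d,K=K,T=T); save("w3.png",im[120:,:])
E
```

```text
t: 2.7
eef_pos: [0.52, -0.1818, 0.0379]
tool_rot: [0.0, 0.998, -0.069, 0.001]
contact_force: [-0.3, 0.2, -0.7]
gripper_width: 0.276
grasp_force: 0.0
t: 3.08
eef_pos: [0.52, -0.1817, 0.0378]
tool_rot: [0.0, 0.998, -0.069, 0.001]
contact_force: [-0.5, 0.2, 7.3]
gripper_width: 0.128
grasp_force: 61.6
```

View pics/w3.png

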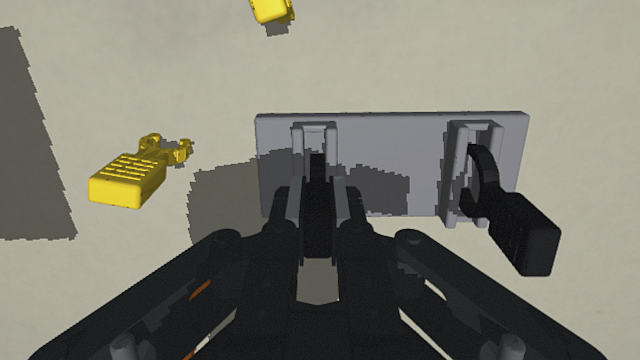

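The narrow clip is gripped at (318,300) and the wide one at (510,220) is untouched. I'll lift straight up and check the shaft from the saved wrist depth.

```bash
python3 -m creep '[[-1,0,0,20,0,0,0],[-1,0,0,50,0,0,0],[-1,0,0,55,0,0,0],[-1,0,0,25,0,0,0],[-1,0,0,0,0,0,0]]' 60
python3 - <<'E'
from h import *
a=np.deg2rad(-7.5); ex=np.array([np.cos(a),np.sin(a)]); ey=np.array([-np.sin(a),np.cos(a)])
O=np.array([.5517,.1178])
for n in("w1","w2","scene1","side1"):
    f=np.load(n+".npz");P=pts(f["d"],f["K"],f["T"]);q=P[...,:2]-O; S=np.stack([q@ex,q@ey,P[...,2]],-1)[f["d"]>0]*1000
    m=(abs(S[:,0])<30)&(S[:,1]>-180)&(S[:,1]<-74)&(abs(S[:,2]-130)<25); X=S[m]
    print(n,m.sum(),"end y",np.percentile(X[:,1],[0,2,5,10]).round(1))
    for y in range(-160,-74,5):
        Y=X[(X[:,1]>=y)&(X[:,1]<y+5)]
        if len(Y)>5:
            A=np.c_[2*Y[:,0],2*Y[:,2],np.ones(len(Y))]; s=np.linalg.lstsq(A,(Y[:,[0,2]]**2).sum(1),rcond=None)[0]
            print("  ",y,len(Y),"x",np.round([Y[:,0].min(),Y[:,0].max()],1),"ztop",Y[:,2].max().round(1),"circ",s[:2].round(1),np.sqrt(max(0,s[2]+s[0]**2+s[1]**2)).round(1))
E
```

```text
t: 3.75
eef_pos: [0.5201, -0.1817, 0.1889]
tool_rot: [0.001, 0.998, -0.069, 0.003]
contact_force: [0.5, 0.2, -1.9]
gripper_width: 0.132
grasp_force: 60.6
w1 2539 end y [-139.5 -138.9 -138.6 -138.2]
   -140 519 x [-10.  13.] ztop 143.2 circ [  1.5 132.1] 8.6
   -135 173 x [-9.2 12.9] ztop 143.2 circ [  1.3 131. ] 11.2
   -130 46 x [-9.  12.9] ztop 142.2 circ [  1.5 133.4] 7.8
   -125 115 x [-6.5  8.9] ztop 139.9 circ [  1.3 131.3] 7.2
   -120 299 x [-10.4  13.1] ztop 142.9 circ [  1.2 131.1] 9.4
   -115 176 x [-8.6 13.2] ztop 143.4 circ [  1.2 131.1] 11.1
   -110 174 x [-8.5 13.1] ztop 143.2 circ [  1.1 131. ] 11.2
   -105 174 x [-10.1  12.8] ztop 143.3 circ [  1.  130.7] 11.5
   -100 171 x [-9.6 12.7] ztop 142.9 circ [  0.9 130.7] 11.5
   -95 168 x [-9.7 12.8] ztop 143.3 circ [  1. 131.] 11.2
   -90 170 x [-9.5 12.8] ztop 143.4 circ [  1.1 131. ] 11.2
   -85 175 x [-9. 13.] ztop 144.1 circ [  1.  131.2] 11.1
   -80 153 x [-9.2 12.8] ztop 144.0 circ [  0.9 130.8] 11.3
   -75 26 x [-13.9  16.1] ztop 143.3 circ [  0.6 128.5] 13.7
w2 2519 end y [-139.7 -138.9 -138.6 -138.2]
   -140 494 x
[... 1726 characters left out ...]
45 10 x [-5.6 11.5] ztop 139.3 circ [  2.9 133.2] 7.9
   -140 33 x [-9.6 13.6] ztop 141.3 circ [  1.3 130.7] 8.2
   -135 23 x [-10.1  12.9] ztop 141.3 circ [  2.4 130. ] 10.1
   -130 7 x [-8.8 12. ] ztop 139.1 circ [  0.3 128.2] 10.8
   -120 13 x [-7.7 13.2] ztop 140.0 circ [  2.1 131.7] 9.0
   -115 14 x [-6.1 12.4] ztop 142.3 circ [  3.2 132.2] 8.5
   -110 11 x [-3.8 14. ] ztop 141.3 circ [  4.2 133.8] 8.0
   -100 11 x [-7.9 12.6] ztop 140.5 circ [  2.8 131. ] 9.8
   -95 10 x [-8.6 12. ] ztop 141.6 circ [  1.9 130.5] 10.8
   -90 6 x [-4.7 11. ] ztop 140.4 circ [  2.2 132.1] 8.5
   -85 9 x [-8.  12.7] ztop 143.3 circ [  1.4 131.6] 10.4
   -80 9 x [-6.  12.5] ztop 142.2 circ [  2.6 131.9] 9.5
```

From the wrist view the shaft's end face is at stand y≈-138.7, the groove middle at ≈-122.7, and the axis height at 130.5. In world coordinates the groove is at about (536.8, -3.9, 130.5). Next I'll tilt 40° and lower to shaft height while still clear.

```bash
python3 -m creep '[[-1,-1,0,-8,-0.0228,-0.173,0],[-1,-1,0,-8,-0.0228,-0.173,0],[-1,-1,0,-8,-0.0228,-0.173,0],[-1,-1,0,-8,-0.0228,-0.173,0],[-1,0,0,-8,0,0,0]]' 60
python3 -m creep '[[-1,0,0,0,0,0,0],[-1,0,0,0,0,0,0]]' 60
```

```text
t: 4.38
eef_pos: [0.5015, -0.1986, 0.1391]
tool_rot: [0.038, 0.973, -0.074, 0.215]
contact_force: [0.9, -0.5, 0.1]
gripper_width: 0.133
grasp_force: 60.6
t: 4.62
eef_pos: [0.5042, -0.1978, 0.141]
tool_rot: [0.038, 0.973, -0.073, 0.216]
contact_force: [-0.5, 0.1, -0.6]
gripper_width: 0.13
grasp_force: 60.6
```

```bash
python3 - <<'E'
from h import *
o=get_obs();q=o["tool_rot"];print(o["q"].round(3),o["eef_pos"].round(4));M=R.from_quat([q[1],q[2],q[3],q[0]]).as_matrix();print(M.round(3))
E
```

```text
[ 0.749  0.261 -0.544  2.257  0.567  0.251 -1.992] [ 0.5042 -0.1978  0.141 ]
[[ 0.896 -0.159  0.415]
 [-0.125 -0.986 -0.106]
 [ 0.426  0.043 -0.904]]
```

```bash
cat > kin.py <<'E'
import numpy as np, itertools
from scipy.optimize import least_squares
from scipy.spatial.transform import Rotation as R
LO=np.array([-2.96,-.34,-1.41,.24,-1.37,.17,-2.96]);HI=np.array([2.96,2.1,1.46,2.44,4.51,1.92,2.96])
D=[([1.22988453,.47773282,.02233038,1.55634924,-.01152141,1.10931295,-.08310183],[.15561008,-.6562641,.23041379],[-8.24625858e-04,.993230995,.116152874,-1.45605440e-04]),
([.42224497,.26701386,-.18982985,1.81711111,.05178385,1.06102031,-1.49473546],[.51492953,-.20242992,.25122362],[-.00213789,.99762719,-.06880439,.00117634]),
([.749,.261,-.544,2.257,.567,.251,-1.992],[.5042,-.1978,.141],[.038,.973,-.073,.216])]
q2m=lambda q:R.from_quat([q[1],q[2],q[3],q[0]]).as_matrix()
Z=lambda a:R.from_rotvec([0,0,a]).as_matrix();Y=lambda a:R.from_rotvec([0,a,0]).as_matrix()
def fk(q,s,p):
    h,L1,a1,a2,L2,b,L3,c7=p
    A=Z(s[0]*q[0])@Y(q[1])@Z(s[1]*q[2]); x=np.array([0,0,h])+A@[a1,0,L1]
    A=A@Y(q[3]); x=x+A@[a2,0,0]; A=A@Z(s[2]*q[4]); x=x+A@[0,0,L2]
    A=A@Y(q[5]); x=x+A@[b,0,0]; A=A@Z(s[3]*q[6]+c7); return x+A@[0,0,L3],A
def fit(D=D):
    best=None
    for s in itertools.product((1,-1),repeat=4):
        for c in(0,1.57,3.14,-1.57):
            def f(p):
                o=[]
                for q,x,r in D:
                    X,A=fk(q,s,p); o+=list((X-x)*10)+list((R.from_matrix(A.T@q2m(r))).as_rotvec())
                return np.r_[o,(p[[2,3,5]])*.01]
            g=least_squares(f,[.36,.42,0,0,.4,.05,.3,c])
            if best is None or g.cost<best[0]: best=(g.cost,s,g.x,g.fun)
    return best
def ik(xt,At,s,p,q0):
    f=lambda q:np.r_[(fk(q,s,p)[0]-xt)*10,R.from_matrix(fk(q,s,p)[1].T@At).as_rotvec(),(q-q0)*1e-3]
    return least_squares(f,np.clip(q0,LO+1e-3,HI-1e-3),bounds=(LO,HI))
E
python3 - <<'E'
from kin import *
c,s,p,fu=fit(); print(c,s,p.round(4)); print(fu.round(3))
import pickle; pickle.dump((s,p),open("kin.pkl","wb"))
E
```

```text
0.27276260228054533 (-1, -1, -1, -1) [-1.4189  0.7496 -0.0509 -0.6231 -0.0692 -0.1571 -0.3657  1.571 ]
[ 0.686  0.21  -0.064  0.    -0.    -0.    -0.006  0.121  0.093  0.
  0.    -0.     0.017  0.046 -0.029  0.001 -0.001  0.    -0.001 -0.006
 -0.002]
```

```bash
cat > log.py <<'E'
from h import *
o=get_obs();q=o["tool_rot"];M=R.from_quat([q[1],q[2],q[3],q[0]]).as_matrix()
a=np.deg2rad(-7.5);S=np.array([[np.cos(a),-np.sin(a),0],[np.sin(a),np.cos(a),0],[0,0,1]])
N=S.T@M
print("t%.2f"%o["t"],"q",o["q"].round(3),"x",o["eef_pos"].round(4),"F",o["contact_force"].round(1),"tilt %.1f side %.1f yawerr %.1f"%tuple(np.degrees([np.arctan2(N[0,2],-N[2,2]),np.arcsin(N[1,2]),np.arctan2(N[0,1],-N[1,1])])))
open("data.txt","a").write(repr((o["q"].tolist(),o["eef_pos"].tolist(),q.tolist()))+"\n")
E
python3 log.py
python3 -m creep '[[-1,3,20,3,0,0,0],[-1,3,20,3,0,0,0],[-1,3,20,3,0,0,0],[-1,3,20,0,0,0,0],[-1,0,0,0,0,0,0]]' 60 >/dev/null; python3 log.py
python3 -m creep '[[-1,0,0,0,-0.006,-0.045,0],[-1,0,0,0,-0.006,-0.045,0],[-1,0,0,0,0,0,0]]' 60 >/dev/null; python3 log.py
```

```text
t4.62 q [ 0.749  0.261 -0.544  2.257  0.567  0.251 -1.992] x [ 0.5042 -0.1978  0.141 ] F [-0.5  0.1 -0.6] tilt 25.2 side -2.9 yawerr -1.6
t5.25 q [ 0.484  0.211 -0.474  2.281  0.68   0.296 -2.293] x [ 0.5171 -0.1162  0.1508] F [ 0.4 -0.6  0.2] tilt 25.3 side -2.9 yawerr -1.4
t5.62 q [ 0.321  0.182 -0.293  2.357  1.062  0.17  -2.691] x [ 0.5153 -0.1188  0.1498] F [ 0.6 -0.9 -1.1] tilt 30.4 side -3.1 yawerr -1.9
```

j6 has reached its lower limit at 30° of tilt and j7 is near -2.96. Turning the tool half round about its own axis gives the same grasp and frees j7, so j5 can go past. I'll do that here, clear of everything.

```bash
python3 -m creep '[[-1,0,-4,0,-0.089,0.0215,0.155],[-1,0,-4,0,-0.089,0.0215,0.155],[-1,0,-4,0,-0.089,0.0215,0.155],[-1,0,0,0,-0.089,0.0215,0.155],[-1,0,0,0,-0.089,0.0215,0.155]]' 60 >/dev/null; python3 log.py
```

```text
t6.25 q [ 0.513  0.203 -0.466  2.338  1.083  0.19  -1.768] x [ 0.517  -0.1305  0.1508] F [-0.6  0.1 -0. ] tilt 30.4 side -3.0 yawerr 46.6
```

```bash
python3 -m creep '[[-1,0,0,0,-0.089,0.0215,0.155],[-1,0,0,0,-0.089,0.0215,0.155],[-1,0,0,0,-0.089,0.0215,0.155],[-1,0,0,0,-0.089,0.0215,0.155],[-1,0,0,0,-0.089,0.0215,0.155]]' 60 >/dev/null; python3 -m creep '[[-1,0,0,0,-0.089,0.0215,0.155],[-1,0,0,0,-0.089,0.0215,0.155],[-1,0,0,0,-0.089,0.0215,0.155],[-1,0,0,0,-0.089,0.0215,0.155],[-1,0,0,0,0,0,0]]' 60 >/dev/null;python3 log.py
```

```text
t7.50 q [ 0.721  0.236 -0.696  2.327  1.184  0.25  -0.237] x [ 0.5168 -0.1305  0.1507] F [-0.1 -0.2 -0.1] tilt 30.4 side -3.1 yawerr 146.6
```

```bash
python3 -m creep '[[-1,0,0,0,-0.089,0.0215,0.155],[-1,0,0,0,-0.089,0.0215,0.155],[-1,0,0,0,-0.089,0.0215,0.155],[-1,0,0,0,-0.021,0.005,0.037],[-1,0,0,0,0.0535,-0.007,0]]' 60 >/dev/null; python3 log.py;  python3 -m creep '[[-1,0,0,0,-0.006,-0.045,0],[-1,0,0,0,-0.006,-0.045,0],[-1,0,0,0,0,0,0]]' 60 >/dev/null; python3 log.py
```

```text
t8.12 q [ 0.852  0.259 -0.801  2.318  1.106  0.221  0.441] x [ 0.5169 -0.1292  0.1507] F [ 0.1 -0.8 -0.6] tilt 30.4 side -0.4 yawerr 176.1
t8.50 q [ 0.836  0.253 -0.776  2.367  1.652  0.191 -0.103] x [ 0.5159 -0.1322  0.1498] F [1.1 0.4 0.1] tilt 34.2 side -0.8 yawerr 176.0
```

```bash
python3 -m creep '[[-1,0,0,0,-0.039,0.005,0.058],[-1,0,0,0,0.006,-0.045,0],[-1,0,0,0,0.006,-0.045,0],[-1,0,0,0,0,0,0]]' 60 >/dev/null; python3 log.py
```

```text
t9.00 q [ 1.043  0.323 -0.988  2.412  2.128  0.282 -0.463] x [ 0.5151 -0.1333  0.149 ] F [-0.1  0.1 -0.2] tilt 38.8 side 0.1 yawerr 179.2
```

```bash
python3 -m creep '[[-1,0.5,25,0,0,0,0],[-1,0.5,25,0,0,0,0],[-1,0.5,25,0,0,0,0],[-1,0.5,24,0,0,0,0],[-1,0,0,0,0,0,0]]' 60 >/dev/null; python3 log.py; python3 - <<'E'
from h import *
c=[]
for n,(u,v),z in(("scene",(280,250),4),("side",(325,215),4)):
    im,d,K,T=grab(n); w,h=400//z,600//z; 
    c.append(cv2.resize(im[v-50:v+50,u-50:u+50],(400,400),interpolation=cv2.INTER_CUBIC))
save("crop3.png",np.hstack(c))
E
```

```text
t9.62 q [ 0.933  0.4   -1.233  2.434  1.845  0.561 -0.399] x [ 0.5181 -0.0315  0.1495] F [-0.4  0.  -0.8] tilt 38.8 side 0.2 yawerr 179.5
```

View pics/crop3.png

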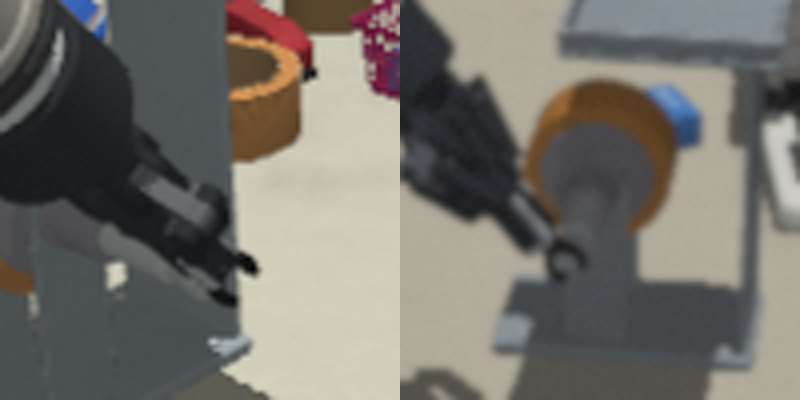

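In both crops the held clip hangs just off the shaft's end face (right crop at about (568,255)), with the tray clear above. Now I'll feel for the end.

```bash
python3 -m creep '[[-1,0.2,3,0,0,0,0],[-1,0.2,2,0,0,0,0],[-1,0,0,0,0,0,0]]' 60 >/dev/null; python3 log.py; for i in 1; do python3 -m creep '[[-1,0.15,1.2,0,0,0,0],[-1,0,0,0,0,0,0]]'; python3 -m creep '[[-1,0.15,1.2,0,0,0,0],[-1,0,0,0,0,0,0]]';python3 -m creep '[[-1,0.15,1.2,0,0,0,0],[-1,0,0,0,0,0,0]]'; done | egrep "eef|force"
```

```text
t10.10 q [ 0.922  0.402 -1.235  2.435  1.845  0.574 -0.41 ] x [ 0.5184 -0.0287  0.1498] F [ 1.1  0.3 -0.8] tilt 39.0 side 0.1 yawerr 179.3
eef_pos: [0.5185, -0.0272, 0.1497]
contact_force: [0.7, 0.6, -0.3]
grasp_force: 60.6
eef_pos: [0.5187, -0.026, 0.1497]
contact_force: [-0.6, -0.3, -0.3]
grasp_force: 60.6
eef_pos: [0.5189, -0.0247, 0.1498]
contact_force: [0.5, -0.6, -1.9]
grasp_force: 60.6
```

```bash
(python3 -m creep '[[-1,0.12,1,0,0,0,0],[-1,0,0,0,0,0,0]]';python3 -m creep '[[-1,0.12,1,0,0,0,0],[-1,0,0,0,0,0,0]]'; python3 -m creep '[[-1,0.12,1,0,0,0,0],[-1,0,0,0,0,0,0]]') | egrep "eef|contact"
```

```text
eef_pos: [0.519, -0.0237, 0.1498]
contact_force: [0.7, 0.0, -0.3]
eef_pos: [0.5191, -0.0227, 0.1497]
contact_force: [0.0, -0.3, -1.1]
eef_pos: [0.5192, -0.0218, 0.1498]
contact_force: [0.1, -0.5, 0.3]
```

```bash
(python3 -m creep '[[-1,0.12,1,0,0,0,0],[-1,0,0,0,0,0,0]]'; python3 -m creep '[[-1,0.12,1,0,0,0,0],[-1,0,0,0,0,0,0]]') | egrep "eef|contact"
```

```text
eef_pos: [0.5193, -0.0208, 0.1497]
contact_force: [-0.1, 0.3, 0.8]
eef_pos: [0.5194, -0.0202, 0.1497]
contact_force: [0.3, -1.4, 0.4]
```

```bash
(python3 -m creep '[[-1,0.12,1,0,0,0,0],[-1,0,0,0,0,0,0]]'; python3 -m creep '[[-1,0.12,1,0,0,0,0],[-1,0,0,0,0,0,0]]') | egrep "eef|contact"
```

```text
eef_pos: [0.5195, -0.02, 0.1496]
contact_force: [-1.0, -4.4, 1.1]
eef_pos: [0.5195, -0.0198, 0.1495]
contact_force: [-2.1, -6.9, 2.1]
```

The end face is felt at TCP y≈-20.3, so the groove middle is 20 mm further along the shaft. I'll back off and rise along the tool axis.

```bash
python3 -m creep '[[-1,-0.6,-5,0,0,0,0],[-1,-7,1,9,0,0,0],[-1,-7,1,8.5,0,0,0],[-1,0,0,0,0,0,0]]' >/dev/null; python3 log.py
```

```text
t13.10 q [ 1.056  0.405 -1.41   2.435  1.725  0.607 -0.303] x [ 0.508  -0.0211  0.1687] F [-0.8  0.2 -0.9] tilt 38.8 side 0.1 yawerr 179.3
```

```bash
python3 -m creep '[[-1,1.4,11,0,0,0,0],[-1,1.5,11,0,0,0,0],[-1,0,0,0,0,0,0],[-1,0,0,0,0,0,0]]' >/dev/null; python3 log.py
```

```text
t13.60 q [ 0.976  0.417 -1.406  2.427  1.701  0.659 -0.332] x [0.5108 0.0017 0.1684] F [-0.9 -0.  -0.9] tilt 38.8 side 0.2 yawerr 179.4
```

```bash
python3 -m creep '[[-1,2,-1,-3,0,0,0],[-1,1,-0.2,-4,0,0,0],[-1,1,-0.1,-4,0,0,0],[-1,0,0,0,0,0,0],[-1,0,0,0,0,0,0]]' >/dev/null; python3 log.py; python3 - <<'E'
from h import *
c=[]
for n,(u,v) in(("scene",(275,255)),("side",(325,215))):
    im,d,K,T=grab(n); c.append(cv2.resize(im[v-40:v+40,u-40:u+40],(400,400),interpolation=cv2.INTER_CUBIC))
save("crop4.png",np.hstack(c))
E
```

```text
t14.22 q [ 0.941  0.463 -1.38   2.429  1.748  0.699 -0.362] x [0.5148 0.     0.1574] F [-0.1 -0.   0.2] tilt 38.8 side 0.1 yawerr 179.4
```

View pics/crop4.png

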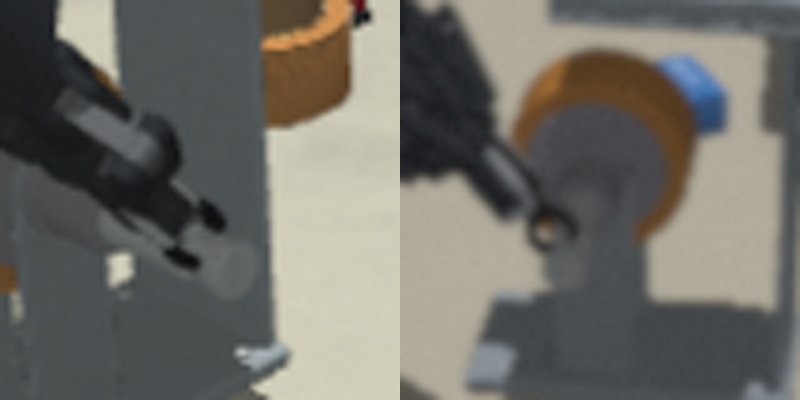

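The clip straddles the shaft with its lips at about (195,240) in the left crop, just behind the end collar, and there is no contact force. So the lips are between the groove's shoulders. Now I'll press along the tool axis.

```bash
(python3 -m creep '[[-1,1.3,-0.2,-1.6,0,0,0],[-1,1.3,-0.2,-1.6,0,0,0],[-1,0,0,0,0,0,0]]';python3 -m creep '[[-1,1.3,-0.2,-1.6,0,0,0],[-1,1.3,-0.2,-1.6,0,0,0],[-1,0,0,0,0,0,0]]'; python3 -m creep '[[-1,1.3,-0.2,-1.6,0,0,0],[-1,0,0,0,0,0,0]]') | egrep "eef|contact"; python3 log.py
```

```text
eef_pos: [0.5159, -0.0003, 0.1531]
contact_force: [-3.7, 0.5, -1.6]
eef_pos: [0.5185, -0.0004, 0.1499]
contact_force: [-3.7, 2.4, -3.5]
eef_pos: [0.5199, -0.0008, 0.1483]
contact_force: [-2.9, 2.2, -8.1]
t15.32 q [ 0.912  0.498 -1.353  2.425  1.779  0.724 -0.376] x [ 0.5199 -0.0008  0.1483] F [-2.9  2.2 -8.1] tilt 38.6 side 0.1 yawerr 179.4
```

```bash
(python3 -m creep '[[-1,-1.2,0.1,-0.9,0,0,0],[-1,0,0,0,0,0,0]]';python3 -m creep '[[-1,1.3,-0.2,-1.6,0,0,0],[-1,0,0,0,0,0,0]]'; python3 -m creep '[[-1,1.3,-0.2,-1.6,0,0,0],[-1,0,0,0,0,0,0]]') | egrep "eef|contact"; python3 log.py
```

```text
eef_pos: [0.5197, -0.001, 0.1482]
contact_force: [-4.2, 2.1, -5.9]
eef_pos: [0.5212, -0.0014, 0.1465]
contact_force: [1.4, 1.7, -12.6]
eef_pos: [0.5226, -0.0017, 0.1449]
contact_force: [1.0, 2.3, -13.9]
t16.07 q [ 0.901  0.514 -1.344  2.423  1.795  0.737 -0.386] x [ 0.5226 -0.0017  0.1449] F [  1.    2.3 -13.9] tilt 38.8 side 0.1 yawerr 179.3
```

```bash
(python3 -m creep '[[-1,0.2,0,-2,0,0,0],[-1,0,0,0,0,0,0]]';python3 -m creep '[[-1,0.2,0,-2,0,0,0],[-1,0,0,0,0,0,0]]') | egrep "eef|contact"; python3 log.py
```

```text
eef_pos: [0.5231, -0.0016, 0.1435]
contact_force: [-2.2, -0.1, -5.5]
eef_pos: [0.5233, -0.0015, 0.143]
contact_force: [-23.6, -2.4, 25.3]
t16.57 q [ 0.893  0.525 -1.342  2.426  1.811  0.755 -0.396] x [ 0.5233 -0.0015  0.143 ] F [-23.6  -2.4  25.3] tilt 39.1 side -0.1 yawerr 179.4
```

It came up hard at 34 N after the click, so the clip should be home. I'll relieve the push and let go.

```bash
python3 -m creep '[[-1,-0.3,0,1.3,0,0,0],[-1,0,0,0,0,0,0]]' 20 | egrep "eef|contact"; python3 -m creep '[[-0.3,0,0,0,0,0,0],[-0.1,0,0,0,0,0,0],[-0.1,0,0,0,0,0,0],[-0.1,0,0,0,0,0,0],[-0.1,0,0,0,0,0,0]]' | egrep "eef|contact|width"
python3 - <<'E'
from h import *
c=[]
for n,(u,v) in(("scene",(275,255)),("side",(325,215))):
    im,d,K,T=grab(n); c.append(cv2.resize(im[v-40:v+40,u-40:u+40],(400,400),interpolation=cv2.INTER_CUBIC))
save("crop5.png",np.hstack(c))
E
```

```text
eef_pos: [0.5232, -0.0015, 0.1434]
contact_force: [-8.3, 0.3, 4.6]
eef_pos: [0.5229, -0.0014, 0.1427]
contact_force: [-0.4, -0.4, 0.2]
gripper_width: 0.45
```

View pics/crop5.png

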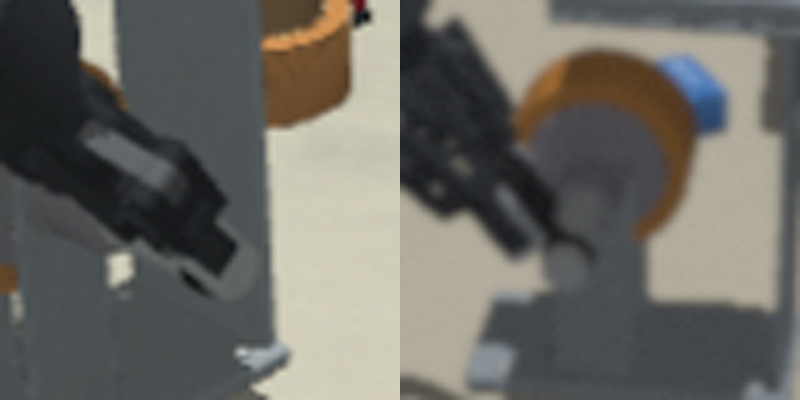

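The ring now wraps the shaft just behind the end collar (left crop about (205,275), right crop about (570,260)). The fingers are open and the contact force is zero. Next I'll retreat.

```bash
python3 -m creep '[[-0.1,-5,0.7,6.5,0,0,0],[-0.1,-5,0.7,6.5,0,0,0],[-0.1,-5,0.7,6.5,0,0,0],[-0.1,0,0,0,0,0,0]]'| egrep "eef|contact"; python3 log.py;  python3 -m creep '[[-0.1,-5,0.7,6.5,0,0,0],[-0.1,-5,0.7,6.5,0,0,0],[-0.1,-5,0.7,6.5,0,0,0],[-0.1,0,0,0,0,0,0]]'| egrep "eef|contact"; python3 log.py
```

```text
eef_pos: [0.5088, -0.0, 0.1632]
contact_force: [-0.1, 1.2, -0.0]
t18.05 q [ 0.971  0.44  -1.409  2.435  1.722  0.686 -0.349] x [ 0.5088 -0.      0.1632] F [-0.1  1.2 -0. ] tilt 38.8 side -0.0 yawerr 179.3
eef_pos: [0.4977, 0.0033, 0.1846]
contact_force: [0.0, 0.1, -0.2]
t18.55 q [ 1.023  0.284 -1.41   2.435  1.615  0.536 -0.294] x [0.4977 0.0033 0.1846] F [ 0.   0.1 -0.2] tilt 38.7 side -0.0 yawerr 179.3
```

```bash
python3 -m creep '[[-0.1,-2,-5,5,0,0,0],[-0.1,-2,-35,0,0,0,0],[-0.1,-2,-45,0,0,0,0],[-0.1,-2,-45,0,0,0,0],[-0.1,0,0,0,0,0,0]]'>/dev/null; python3 log.py
python3 - <<'E'
from h import *
a=np.deg2rad(-7.5); ex=np.array([np.cos(a),np.sin(a)]); ey=np.array([-np.sin(a),np.cos(a)]); O=np.array([.5517,.1178])
c=[]
for n,(u,v) in(("scene",(275,255)),("side",(325,215))):
    im,d,K,T=grab(n); c.append(cv2.resize(im[v-40:v+40,u-40:u+40],(400,400),interpolation=cv2.INTER_CUBIC))
    P=pts(d,K,T);q=P[...,:2]-O;S=np.stack([q@ex,q@ey,P[...,2]],-1)*1000
    m=(im.max(-1)<60)&(d>0)&(abs(S[...,0])<70)&(S[...,1]>-150)&(S[...,1]<-95)&(abs(S[...,2]-140)<60)
    X=S[m]; print(n,len(X),np.percentile(X,[3,50,97],0).round(1).tolist())
    # along/perp to tilt
    t=np.deg2rad(39);D=X[:,[0,2]]-[1.1,130.5]; al=-D[:,0]*np.sin(t)+D[:,1]*np.cos(t); pe=D[:,0]*np.cos(t)+D[:,1]*np.sin(t); print(" along",np.percentile(al,[1,99]).round(1),"perp of tab",np.percentile(pe[al>25],[2,50,98]).round(1))
save("crop6.png",np.hstack(c))
E
```

```text
t19.18 q [ 1.403e+00  2.450e-01 -1.327e+00  2.412e+00  1.660e+00  2.190e-01
  1.000e-03] x [ 0.4906 -0.1305  0.1893] F [-0.4  0.8  0.3] tilt 38.4 side -0.2 yawerr 178.9
scene 215 [[-36.6, -130.3, 127.2], [-21.3, -127.5, 157.5], [0.8, -119.9, 172.4]]
 along [ 2.4 52.4] perp of tab [-11.3  -1.5   8.9]
side 118 [[-29.4, -132.3, 136.9], [-14.6, -126.8, 155.8], [10.9, -118.1, 173.3]]
 along [-4.7 47.8] perp of tab [-6.4  4.8 12.5]
```

View pics/crop6.png

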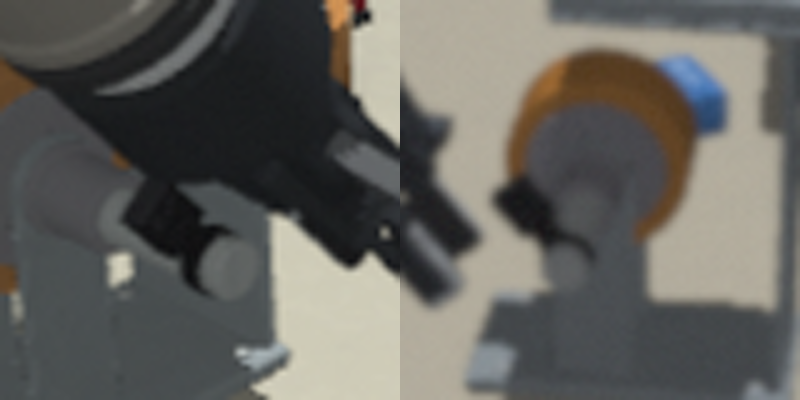

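In both crops the clip sits squarely round the shaft behind its end collar (left crop at about (205,265)). The tab top lies about 50 mm from the axis, which matches the bore being on the axis, and the gripper is clear. I'm handing in.

```bash
python3 -m creep '[[-0.1,0,0,0,0,0,0],[-0.1,0,0,0,0,0,0]]' | egrep "t:|contact"; python3 -c "from station import *; print(hand_in())"
```

```text
t: 19.52
tool_rot: [0.329, 0.068, 0.942, -0.018]
contact_force: [-0.4, 0.3, -0.3]
the job is handed in; nothing more can be done
None
```

I pressed the narrow clip into the shaft's groove until it clicked and came up hard, then released it and backed the gripper clear. I handed in at about 19.5 s; `hand_in()` gave no verdict, but the last pictures show the clip seated square in the groove, and I saw no contact with the wide clip or the bystanders.

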